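# Clamp a brake pad in the leaning pad fixture

### The arm

A 6-joint arm with a two-finger parallel gripper is mounted at the origin on the work surface. World frame = base frame: x ahead of the robot, y to its left, z up, the work surface at z = 0. Lengths are in mm, angles in rad, forces in N, time in s.
With the tool pointing down it reaches from about 275 to 750 mm from the base axis. Payload 10.2 kg.
Tool frame: the origin (TCP) lies midway between the tips of the shut fingers; the grasp point (between the pads) lies 19 mm behind it (ctrl.grasp_offset is the distance from the TCP to the grasp point, in mm); z points along the fingers, y is the line along which they close (so a half turn about z gives the same grasp; the last joint's range is limited). The gripper opens to 85 mm and grips with 20 to 120 N. Pads are 22 mm wide; open, the fingers measure 114 mm over their backs; the gripper's body (76 mm by 85 mm) begins 54 mm behind the grasp point. The pads swing forward as they close: fully open they stand 13 mm farther back than shut.
Start: joints at [-1.565, 0.313, 1.498, -0, 1.331, -0.223], TCP at [119.061, -511.327, 231.294] pointing down, gripper open.
Joint ranges: [-2.94, 2.94], [-0.97, 2.17], [0.19, 2.56], [-1.23, 4.37], [0.02, 3.11], [-2.88, 2.88]. Speed limits (rad/s): [2.39, 2.39, 3.01, 3.14, 3.14, 3.14].

### API

Orientations are given as a unit quaternion [w, x, y, z].
In Python, from rig import ctrl, viewer, models gives the robot as it stands. The module is installed in compiled form; this text tells all that it offers.
- The arm moves only by the shell command python3 -m pendant 'ROWS' [OPENING] [FORCE]. ROWS is text: rows parted by semicolons, each of 4 numbers parted by spaces: the shift along the tool's x, y, z in m, then the turn about the tool's z in rad. In form: x y z yaw; .... A call has 1 to 10 rows; each row shifts and turns the commanded pose from where the row before left it, along the tool's axes as they then stand; what a row does not reach is not made up. A row lasts 1/8 s, in which the tool goes at most 62.5 mm and 10.7 degrees, less where a joint would pass 70% of its speed; a pose out of reach is approached as far as the arm can. A call is refused whole if a number of a shift passes 0.0625 or a number of a turn 0.188, either way. A call with a gripper value outside its range is refused whole. OPENING is the opening, from 0 (shut) to 1 (fully open), set as the call begins (- or left out, the last holds). The fingers move at their own pace and stop on an object; FORCE is the grip in N (left out, the last holds). Time passes only in rows, so rows that do not move let the fingers close. It gives the time, the measured TCP pose, the force, the opening and the grip force at its end, in the units of the state.
- ctrl.sense(): the state, without advancing time (a new reading comes with each control period).
- viewer.capture(name): name is "side" or "top" or "wrist"; returns a dict with "color" (420x560x3 uint8, red, green, blue), "vertical_fov" (degrees; the focal length in pixels is half the picture's height over the tangent of half this angle, whatever the lens; pixels are square), "cx", "cy" (the principal point, pixels), "dist" ([k1, k2, p1, p2, k3] as OpenCV has them; the pictures are not rectified), "pose" (4x4, takes a point from camera to world coordinates). Camera axes: x right, y down, z forward; pixel columns grow to the right and rows downward; lengths in mm; the calibration is good to about 2 mm. A picture is of the moment at which its call begins. There is no depth.
- ctrl.finish_job(): hands the job in; it is judged then, once.
Trained networks look in the newest picture that a camera, given by its name, has taken for a name from the list of things; names that differ only in an ending like _2 or _b are one class to them, and where a whole thing is asked for, a point or a joint stands for the part that bears it (a point fixed in the world has none). Each returns a list of dicts, best first, with "p" (0 to 1); they miss things now and then, are a little off and sometimes report something else, mostly with a low value. They report only what shows in the picture. A call takes as long as a camera call.
- models.boxes_of(camera, query): "at" ([x, y, z] in mm, in world coordinates, good to about 4 mm: the middle of the surface that is visible of it).
The state is a dict: "time_s": time; "joints": joint angles; "dq": joint speeds; "tau": joint torques, N m; "eef_pos": TCP position; "ee_rot": TCP orientation; "force": force on the tool from outside, world axes, zero at the start; "wrist_torque": the same for the moment, N m; "grip_width": opening from 0.0 (shut) to 1.0 (fully open); "grip_force": force on a finger pad.
Only numpy, scipy, OpenCV 4.12 (cv2) and the standard library are available. Lean on these libraries where they do the work, as an engineer would, in place of code of your own. Each camera call takes 0.05 s, during which the arm holds its last target. There are 200 camera calls.

### The job

Stand the new brake pad (green back plate) on its long edge in the slot of the blue leaning fixture, all the way down, and let go of it. Then push the red cam lever through its quarter turn to the end stop, so that its steel arm locks over the pad; feel for the stop and do not wrench the lever against it. Leave the worn pad and the other things on the bench where they are.

Things in the scene. Friction and masses are not known exactly. Their poses are not given: they have to be found in the camera images.
- new_pad_center (a point): Centre of the new brake pad, loose, about 0.4 kg: 16 mm thick (its x), 120 mm long (y), 64 mm high (z). Green steel back plate 6 mm thick (120 x 64 mm, on the +x side), grey friction block 10 mm thick (104 x 60 mm, on the -x side, flush with the lower edge). It starts upright on its long edge in a wooden rest, its upper 52 mm free.
- rest_a: Wooden rest that holds the new pad at the start, fixed: 70 mm (x) by 130 mm (y), 20 mm high; a groove along y, 19 mm wide and 12 mm deep. Origin at the centre of its underside. A second, equal rest nearby holds the worn pad; which of them is on the left varies.
- head: Blue clamp head, fixed, leaning 30 degrees towards the robot. Origin: centre of the slot's mouth on the flat sloping top face, 87 mm above the bench. z points out of the face (up and towards the robot), x up the slope away from the robot, y along the slot to the left. The face spans 80 mm in x and -78 to +106 mm in y.
- slot (a point): The slot's mouth: same point and axes as the head. The slot is 18.4 mm wide (x), 123 mm long (y), 28 mm deep (along -z), without lead-in and closed at both ends. A pad fully down stands 36 mm out of the face, its centre 4 mm above the face. It may go in either way round.
- pivot (a point): Turning axis of the cam lever at mid-height of its bar: 46 mm out of the head's face, at y = +90 mm in the head's frame, on a steel post of 13 mm radius. The axis is the head's z; this point's axes are parallel to the head's.
- handle (a point): Middle of the lever's red grip, 85 mm from the pivot. The grip is 16 mm wide, 15 mm thick (along the turning axis) and reaches from 40 to 125 mm from the pivot.
- dog_tip (a point): End of the lever's steel arm, opposite the grip, 55 mm from the pivot; the arm is 18 mm wide. Its underside is 40 mm out of the head's face: it clears a pad that is fully down by 4 mm and runs into the side of one that stands prouder.
- cam (a joint): Lever angle, rad. 0: unlocked, grip pointing down the slope to the robot (head -x). Grows clockwise seen from above; 1.571 is the end stop: grip along head +y, arm over the pad's left end. Starts at 0 to 0.2. Stays where left; takes 0.35 N m plus 0.12 N m per rad (4 to 7 N at mid-grip); at the stop the force rises steeply.
- worn_pad_center (a point): Centre of the worn brake pad, rust-brown back plate with thin black lining, 12 mm thick in all, 120 x 64 mm; not to be used. Stands in the other wooden rest.
- can: Spray can, upright, 64 mm diameter, 160 mm high, metal with rust-brown label; origin at the centre of its underside. Bystander.
- carton: White carton 100 x 160 x 60 mm; origin at the centre of its underside. Bystander.
- torch: Yellow and black torch lying along its y, 152 mm long, 48 mm thick; origin under its middle. Bystander.
- spanner: Steel spanner 180 mm long lying flat along its x; origin under its middle. Bystander.
- bearing: Steel bearing ring, 68 mm diameter, 22 mm high, lying flat; origin at the centre of its underside. Bystander.

How it is judged:
By the outcome, as a careful person would: the job done as asked, in the order asked, and still so for the second after the job is handed in, with the robot touching nothing.
It also fails if it takes over 69 s, if anything falls off the work surface, if the arm or the gripper's body presses on something with over 40 N, if the wrist force passes 120 N, or if a joint passes its speed limit or range.

## Working session

There is one attempt and no reset: what is moved stays moved. The work goes in short steps, Python scripts to look and compute and a shell command to move; the robot and the scene stay as the last step left them, time stands still between calls to the robot, and variables do not carry over. Pictures are saved under pics/ and viewed, at most 12 in all, crops included, and the job is handed in when it is done.

```bash
mkdir -p pics
python3 - <<'E'
from rig import ctrl, viewer, models
import cv2, numpy as np
s=ctrl.sense(); print({k:np.round(v,3) for k,v in s.items()})
for c in ("side","top"):
    r=viewer.capture(c); cv2.imwrite(f"pics/{c}0.png",r["color"][:,:,::-1])
    print(c,r["vertical_fov"],r["cx"],r["cy"],r["dist"],np.round(r["pose"],3).tolist())
    for q in ("new_pad_center","rest_a","head","slot","pivot","handle","dog_tip","worn_pad_center","can","carton","torch"):
        print(q,[(np.round(d["at"],0).tolist(),round(d["p"],2)) for d in models.boxes_of(c,q)[:2]])
E
```

```text
{'time_s': np.float64(0.0), 'joints': array([-1.565,  0.313,  1.498, -0.   ,  1.331, -0.223]), 'dq': array([ 0.   ,  0.   ,  0.001, -0.001,  0.001, -0.001]), 'tau': array([ 0.0000e+00, -4.1227e+01, -2.5974e+01, -0.0000e+00,  4.0000e-03,
        0.0000e+00]), 'eef_pos': array([ 119.04 , -511.057,  230.737]), 'ee_rot': array([-0.001,  0.993,  0.114,  0.   ]), 'force': array([-0.732, -0.044,  0.681]), 'wrist_torque': array([ 0.009, -0.037,  0.006]), 'grip_force': np.float64(0.0), 'grip_width': np.float64(0.999)}
side 57.43314542377462 285.73541588033703 213.82962889973365 [0.02351075 0.         0.         0.         0.        ] [[-0.987, -0.125, 0.104, 491.507], [-0.162, 0.746, -0.646, 513.386], [0.003, -0.654, -0.757, 744.887], [0.0, 0.0, 0.0, 1.0]]
new_pad_center [([473.0, -319.0, 71.0], 0.5), ([421.0, 298.0, 35.0], 0.26)]
rest_a [([459.0, -336.0, 26.0], 0.94), ([635.0, 121.0, 85.0], 0.31)]
head [([635.0, 118.0, 88.0], 0.9)]
slot [([638.0, 121.0, 92.0], 0.75), ([415.0, 299.0, 34.0], 0.69)]
pivot [([637.0, 122.0, 86.0], 0.61)]
handle [([597.0, 145.0, 116.0], 0.83)]
dog_tip [([599.0, 14
[... 250 characters left out ...]
 214.8093302479582 [-0.11322353  0.          0.          0.          0.        ] [[-0.022, -0.983, 0.181, 375.515], [-1.0, 0.024, 0.01, -45.14], [-0.014, -0.18, -0.984, 1133.468], [0.0, 0.0, 0.0, 1.0]]
new_pad_center [([471.0, -348.0, 66.0], 0.74)]
rest_a [([455.0, -346.0, 21.0], 0.83)]
head [([632.0, 67.0, 88.0], 0.87)]
slot []
pivot [([638.0, 69.0, 88.0], 0.77)]
handle [([604.0, 141.0, 122.0], 0.73)]
dog_tip [([600.0, 144.0, 126.0], 0.91), ([686.0, -197.0, 156.0], 0.62)]
worn_pad_center [([495.0, -200.0, 69.0], 0.65)]
can [([600.0, 142.0, 122.0], 0.62), ([687.0, -195.0, 157.0], 0.59)]
carton [([676.0, -367.0, 64.0], 0.92)]
torch [([427.0, 333.0, 40.0], 0.65), ([496.0, -199.0, 70.0], 0.52)]
```

View pics/top0.png

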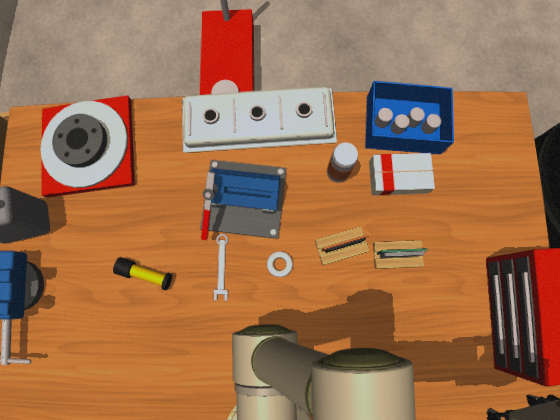

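View pics/side0.png

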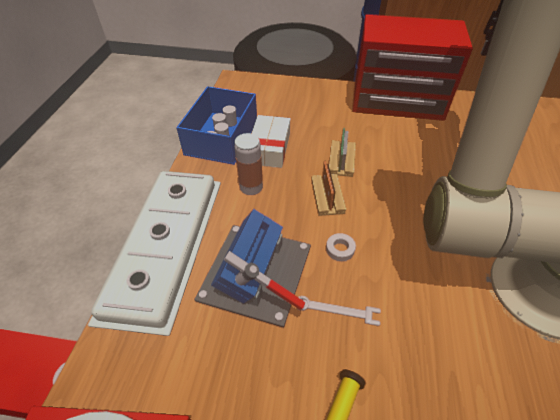

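The top picture shows the green pad at about (401,253), the worn pad at (342,243) and the blue head at (247,190). The red grip points towards the robot at (206,222). I'll move above the new pad and turn the tool to suit.

```bash
python3 -m pendant '0.045 -0.01 0 0;0.045 -0.01 0 0;0.045 -0.01 0 0;0.045 -0.01 0 0;0.045 -0.01 0 0;0.045 -0.01 0 0;0.045 -0.01 0 0;0.045 -0.01 0 0' 1 40
python3 -m pendant '0 0 0 -0.168;0 0 0 -0.168;0 0 0 -0.168;0 0 0 -0.168;0 0 0 -0.168;0 0 0 -0.168;0 0 0 -0.168;0 0 0 -0.168;0 0 0 0;0 0 0 0'
cat > h.py <<'E'
from rig import ctrl, viewer, models
import cv2, numpy as np
from scipy.spatial.transform import Rotation as Rn
def cam(c,name=None):
    r=viewer.capture(c)
    if name: cv2.imwrite(f"pics/{name}.png",r["color"][:,:,::-1])
    f=r["color"].shape[0]/2/np.tan(np.radians(r["vertical_fov"]/2))
    K=np.array([[f,0,r["cx"]],[0,f,r["cy"]],[0,0,1]])
    return r,K
def rays(r,K,px):
    p=cv2.undistortPoints(np.array(px,float).reshape(-1,1,2),K,np.array(r["dist"])).reshape(-1,2)
    d=np.c_[p,np.ones(len(p))]@r["pose"][:3,:3].T
    return r["pose"][:3,3],d
def atz(r,K,px,z):
    o,d=rays(r,K,px); return o+d*((z-o[2])/d[:,2])[:,None]
def proj(r,K,P):
    P=np.array(P,float).reshape(-1,3); T=np.linalg.inv(r["pose"])
    return cv2.projectPoints(P@T[:3,:3].T+T[:3,3],np.zeros(3),np.zeros(3),K,np.array(r["dist"]))[0].reshape(-1,2)
def state():
    s=ctrl.sense(); q=s["ee_rot"]; M=Rn.from_quat([q[1],q[2],q[3],q[0]]).as_matrix()
    return s,M
E
python3 - <<'E'
from h import *
r,K=cam("wrist","w1"); print(np.round(r["pose"],3).tolist(),r["vertical_fov"])
for q in ("new_pad_center","rest_a","worn_pad_center"):
  print(q,[(np.round(d["at"],0).tolist(),round(d["p"],2)) for d in models.boxes_of("wrist",q)[:2]])
E
```

```text
time_s: 2.2
eef_pos: [452.9, -351.0, 231.3]
ee_rot: [0.0, 0.993, 0.114, 0.0]
force: [-0.5, 0.0, 0.5]
grip_width: 1.0
grip_force: 0.0
time_s: 3.45
eef_pos: [451.5, -351.8, 231.3]
ee_rot: [-0.0, 0.708, 0.707, -0.0]
force: [1.2, -0.5, 0.7]
grip_width: 1.005
grip_force: 0.0
[[1.0, -0.001, 0.001, 451.247], [-0.001, -0.954, -0.3, -275.103], [0.001, 0.3, -0.954, 373.807], [0.0, 0.0, 0.0, 1.0]] 68.72424801452716
new_pad_center [([466.0, -348.0, 72.0], 0.84), ([675.0, -216.0, 68.0], 0.65)]
rest_a [([459.0, -344.0, 20.0], 0.82)]
worn_pad_center [([496.0, -218.0, 71.0], 0.87)]
```

View pics/w1.png

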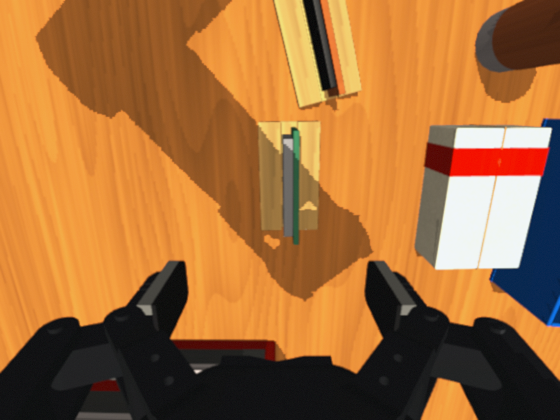

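The wrist view shows the rest with corners at about (259,122), (320,122), (317,229) and (261,231). The green plate's top edge runs from (295,128) to (297,243), with the grey block on its left (−x) side.

Run:
```python
from h import *
r,K=cam("wrist"); im=r["color"].astype(int)
print(np.round(atz(r,K,[(259,122),(320,122),(317,229),(261,231)],20),1).tolist())
hsv=cv2.cvtColor(r["color"],cv2.COLOR_RGB2HSV)
m=cv2.inRange(hsv,(60,60,40),(100,255,255)); m[:, :250]=0; m[:,350:]=0; m[:100]=0;m[260:]=0
for v in (130,140,160,180,200,220,238,241,243):
  u=np.where(m[v])[0]
  if len(u): print(v,u.min(),u.max(),np.round(atz(r,K,[(u.min()-.5,v),(u.max()+.5,v)],72),1)[:,:2].tolist())
v=np.where(m.any(1))[0];print(v.min(),v.max(),atz(r,K,[(296,v.min()),(296,v.max())],72)[:,:2].tolist())
s,M=state();print(s["eef_pos"])
```

```text
[[432.6, -288.9, 20.0], [500.6, -288.8, 20.0], [502.4, -416.9, 20.0], [433.1, -419.6, 20.0]]
130 292 296 [[466.3, -294.2], [471.1, -294.2]]
140 294 298 [[468.4, -303.7], [473.2, -303.7]]
160 294 297 [[468.7, -323.1], [472.7, -323.1]]
180 294 297 [[469.1, -343.2], [473.1, -343.2]]
200 293 297 [[468.4, -364.2], [473.6, -364.2]]
220 293 297 [[468.8, -386.0], [474.1, -386.0]]
238 294 297 [[470.2, -406.4], [474.5, -406.4]]
241 294 297 [[470.3, -409.9], [474.6, -409.9]]
243 294 296 [[470.4, -412.2], [473.6, -412.2]]
129 243 [[470.6159507938527, -293.3031963319351], [473.03263780116856, -412.21335973161615]]
[ 451.5430831  -351.77486663  231.31256493]
```

```bash
python3 -m pendant '-0.001 0.0145 0 -0.015;0 0 0.045 0;0 0 0.045 0;0 0 0.045 0;0 0 0.04 0;0 0 0.014 0;0 0 0 0'; python3 -m pendant '0 0 0 0;0 0 0 0;0 0 0 0;0 0 0 0;0 0 0 0;0 0 0 0' 0 60
```

```text
time_s: 4.58
eef_pos: [466.2, -352.8, 42.5]
ee_rot: [-0.0, 0.701, 0.713, 0.0]
force: [-1.0, -0.0, 0.7]
grip_width: 0.999
grip_force: 0.0
time_s: 5.32
eef_pos: [466.2, -352.9, 42.8]
ee_rot: [0.0, 0.701, 0.713, -0.0]
force: [0.0, 0.5, 5.0]
grip_width: 0.18
grip_force: 59.4
```

```bash
python3 -m pendant '0 0 -0.03 0;0 0 -0.05 0;0 0 -0.06 0;0 0 -0.06 0;0.03 0 -0.02 0;0.05 0.01 0 0;0.05 0.01 0 0;0.05 0.02 0 0;0.05 0.02 0 0;0.05 0.02 0 0'; python3 -m pendant '0.05 0.02 0 0;0.05 0.02 0 0;0.02 0.01 0 0;0 0 0 0;0 0 0 0'
python3 - <<'E'
from h import *
r,K=cam("wrist","w2");print(np.round(r["pose"],3).tolist())
for q in ("new_pad_center","slot","head","pivot","handle","dog_tip"):
  print(q,[(np.round(d["at"],0).tolist(),round(d["p"],2)) for d in models.boxes_of("wrist",q)[:2]])
im=cv2.imread("pics/w2.png")
E
```

```text
time_s: 6.58
eef_pos: [541.3, -69.6, 261.4]
ee_rot: [-0.001, 0.701, 0.713, -0.0]
force: [0.6, -1.0, -4.1]
grip_width: 0.172
grip_force: 59.9
time_s: 7.2
eef_pos: [588.8, 48.7, 261.6]
ee_rot: [-0.0, 0.701, 0.713, -0.001]
force: [0.4, 0.3, -4.7]
grip_width: 0.177
grip_force: 59.9
[[1.0, 0.016, 0.005, 587.402], [0.017, -0.954, -0.3, 125.406], [-0.0, 0.3, -0.954, 404.157], [0.0, 0.0, 0.0, 1.0]]
new_pad_center [([586.0, 72.0, 288.0], 0.6)]
slot [([635.0, 88.0, 94.0], 0.75)]
head [([643.0, 90.0, 95.0], 0.89)]
pivot [([640.0, 89.0, 94.0], 0.78), ([586.0, 68.0, 286.0], 0.71)]
handle [([611.0, 139.0, 140.0], 0.58)]
dog_tip [([611.0, 144.0, 134.0], 0.7)]
```

View pics/w2.png

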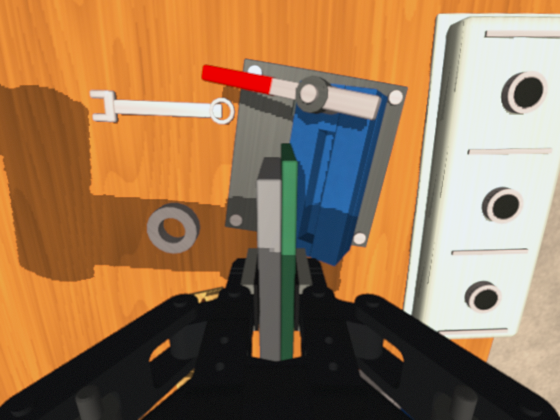

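The slot is partly hidden by the held pad. It lies near (320,190), and the head is yawed a few degrees. I'll shift back for a clear view.

```bash
python3 -m pendant '-0.03 0.02 0.025 0;-0.03 0.02 0.025 0;0 0 0 0;0 0 0 0'
python3 - <<'E'
from h import *
r,K=cam("wrist","w3");print(np.round(r["pose"],3).tolist())
im=cv2.imread("pics/w3.png")
c=im[0:260,160:480]; cv2.imwrite("pics/w3c.png",cv2.resize(c,None,fx=2.3,fy=2.3,interpolation=cv2.INTER_CUBIC))
E
```

```text
time_s: 8.05
eef_pos: [630.2, -9.7, 212.8]
ee_rot: [0.0, 0.701, 0.713, 0.0]
force: [0.2, 0.2, -3.0]
grip_width: 0.177
grip_force: 60.0
[[1.0, 0.016, 0.007, 628.457], [0.017, -0.954, -0.3, 66.973], [0.002, 0.3, -0.954, 355.355], [0.0, 0.0, 0.0, 1.0]]
```

View pics/w3c.png

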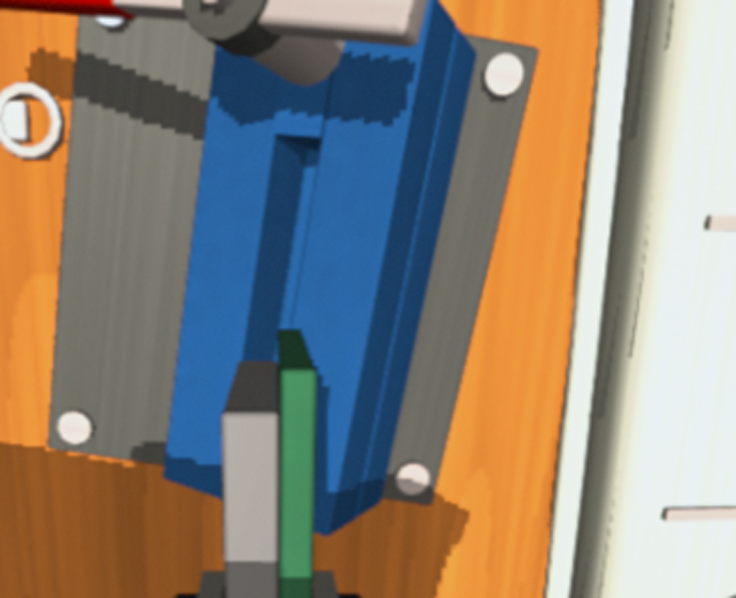

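```bash
cat > fit.py <<'E'
from h import *
from scipy.optimize import least_squares
def HR(a):
    t=np.radians(30); R0=np.array([[np.cos(t),0,-np.sin(t)],[0,1,0],[np.sin(t),0,np.cos(t)]])
    return Rn.from_euler('z',a).as_matrix()@R0
E
python3 - <<'E'
from fit import *
r,K=cam("wrist")
crop=np.array([(276,135),(322,138),(165,478),(328,533)],float)
px=crop/2.3+[160,0]
P=np.array([(-9.2,61.5,0),(9.2,61.5,0),(-40,-78,0),(40,-78,0)])
edge=np.array([[243,360],[243,360]])/2.3+[160,0]
def f(v):
    R=HR(v[2]); o=np.array([v[0],v[1],87])
    e=(proj(r,K,P@R.T+o)-px).ravel()
    L=proj(r,K,np.array([(-9.2,y,0) for y in (60,-60)])@R.T+o); t=(L[1]-L[0])/np.linalg.norm(L[1]-L[0]); d=edge[0]-L[0]
    return np.r_[e,t[0]*d[1]-t[1]*d[0]]
s=least_squares(f,[640,85,-.13],loss='soft_l1'); print(s.x.round(3),f(s.x).round(1))
R=HR(s.x[2]);o=np.array([s.x[0],s.x[1],87])
Q=np.array([(-9.2,61.5,0),(9.2,61.5,0),(9.2,-61.5,0),(-9.2,-61.5,0),(-40,106,0),(40,106,0),(40,-78,0),(-40,-78,0)])
W=Q@R.T+o; print(W.round(0).tolist())
imgs=[]
for c in ("wrist","top"):
    r,K=cam(c); im=np.ascontiguousarray(r["color"][:,:,::-1]); z=4 if c!="wrist" else 2
    p=proj(r,K,W); post=proj(r,K,np.array([(0,90,54),(0,90,0)])@R.T+o)
    a=p.mean(0).astype(int); lo=np.maximum(a-[400//(2*z),600//(2*z)],0) if c!="wrist" else np.array([180,0])
    im=cv2.resize(im[lo[1]:lo[1]+600//z,lo[0]:lo[0]+400//z],None,fx=z,fy=z,interpolation=cv2.INTER_CUBIC)
    for g in (p[:4],p[4:]): cv2.polylines(im,[np.round((g-lo)*z+z/2).astype(int)],True,(0,255,255),1)
    cv2.polylines(im,[np.round((post-lo)*z+z/2).astype(int)],False,(0,255,0),1)
    imgs.append(cv2.resize(im,(400,600)))
cv2.imwrite("pics/ov.png",np.hstack(imgs))
E
```

```text
[ 6.31064e+02  4.54020e+01 -1.37000e-01] [-0.  -0.7  0.1 -0.4 -0.9  0.4  0.7  2.1 -0.1]
[[632.0, 107.0, 82.0], [647.0, 105.0, 92.0], [631.0, -17.0, 92.0], [615.0, -14.0, 82.0], [611.0, 155.0, 67.0], [680.0, 146.0, 107.0], [655.0, -37.0, 107.0], [586.0, -27.0, 67.0]]
```

View pics/ov.png

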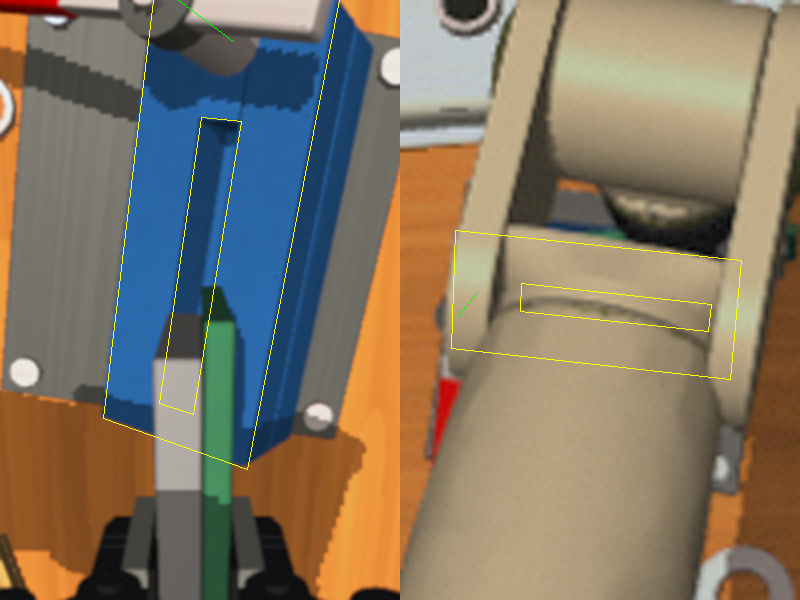

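The fit overlays the slot, the face and the post well: origin (631,45.4,87), yaw −0.137. The rows give no tilt command, so I'll check whether reaching beyond the limit tilts the tool outwards. First I line the tool up with the head's azimuth.

```bash
python3 -m pendant '0 0 -0.05 0.154;-0.04 0.0 -0.05 0;-0.037 0 -0.05 0;0 0.04 -0.03 0;0 0.05 0 0;0 0.05 0 0;0 0.05 0 0;0 0 0 0'
python3 - <<'E'
from h import *
s,M=state();print(M.round(3).tolist(),s["joints"].round(3))
E
python3 -m pendant '0 0.05 0 0;0 0.05 0 0;0 0 0 0;0 0 0 0'
python3 - <<'E'
from h import *
s,M=state();print(M.round(3).tolist(),s["joints"].round(3))
E
```

```text
time_s: 9.25
eef_pos: [732.9, -101.2, 355.7]
ee_rot: [0.013, 0.754, 0.657, 0.012]
force: [-0.8, -0.6, -2.9]
grip_width: 0.174
grip_force: 62.9
[[0.136, 0.99, 0.035], [0.991, -0.136, -0.004], [0.001, 0.035, -0.999]] [-0.297  0.918  0.189  0.007  2.    -0.158]
time_s: 9.75
eef_pos: [761.7, -105.4, 328.1]
ee_rot: [0.034, 0.753, 0.656, 0.029]
force: [-0.3, 0.2, -4.3]
grip_width: 0.173
grip_force: 62.9
[[0.136, 0.987, 0.088], [0.991, -0.136, -0.013], [-0.001, 0.089, -0.996]] [-0.294  0.958  0.186  0.014  1.909 -0.152]
```

Going past the limit does tilt the tool in the wanted direction (5° so far). I'll go on.

```bash
python3 -m pendant '0 0.06 -0.03 0;0 0.06 -0.03 0;0 0.06 -0.03 0;0 0.06 -0.03 0;0 0 0 0'
cat > st.py <<'E'
from h import *
s,M=state();print(M.round(3).tolist(),s["joints"].round(4), "tilt",np.degrees(np.arccos(-M[2,2])).round(2),"az y",np.arctan2(M[1,1],M[0,1]).round(4),"xz",M[2,0].round(4))
E
python3 st.py
```

```text
time_s: 10.38
eef_pos: [778.6, -107.7, 365.5]
ee_rot: [0.085, 0.749, 0.653, 0.074]
force: [0.3, 0.2, -4.0]
grip_width: 0.176
grip_force: 63.0
[[0.137, 0.966, 0.221], [0.991, -0.133, -0.031], [-0.0, 0.223, -0.975]] [-0.2976  0.9141  0.1869  0.0364  1.818  -0.1478] tilt 12.9 az y -0.1368 xz -0.0005
```

```bash
python3 -m pendant '0 0.06 -0.03 0;0 0.06 -0.03 0;0 0.06 -0.03 0;0 0.06 -0.03 0;0 0.06 -0.03 0;0 0.06 -0.03 0;0 0.06 -0.03 0;0 0 0 0'; python3 st.py
```

```text
time_s: 11.38
eef_pos: [779.0, -107.6, 473.5]
ee_rot: [0.174, 0.734, 0.639, 0.151]
force: [0.4, -0.6, -3.8]
grip_width: 0.176
grip_force: 63.1
[[0.137, 0.886, 0.443], [0.991, -0.122, -0.062], [-0.001, 0.448, -0.894]] [-0.311   0.7879  0.1869  0.0776  1.7082 -0.1454] tilt 26.59 az y -0.1368 xz -0.0007
```

```bash
python3 -m pendant '0 0.06 -0.03 0;0 0.05 -0.025 0;0 0 0 0'; python3 st.py
```

```text
time_s: 11.75
eef_pos: [772.2, -106.5, 508.7]
ee_rot: [0.197, 0.728, 0.634, 0.171]
force: [-0.1, 0.4, -3.8]
grip_width: 0.171
grip_force: 63.1
[[0.137, 0.855, 0.499], [0.991, -0.118, -0.07], [-0.001, 0.504, -0.864]] [-0.3165  0.7459  0.1867  0.0901  1.6869 -0.1453] tilt 30.28 az y -0.1366 xz -0.0008
```

```bash
python3 -m pendant '0.017 -0.044 0.017 0;0.017 -0.044 0.017 0;0.017 -0.044 0.017 0;0.017 -0.044 0.017 0;0.017 -0.044 0.017 0;0.017 -0.044 0.017 0;0.017 -0.044 0.017 0;0.012 -0.042 0.015 0;0 0 0 0;0 0 0 0'; python3 st.py
python3 - <<'E'
from fit import *
s,M=state(); R=HR(-.137);o=np.array([631.1,45.4,87]); print("TCP in head",(R.T@(s["eef_pos"]-o)).round(1), (R.T@M).round(3).tolist())
r,K=cam("wrist","w4"); print(r["pose"].round(3).tolist())
E
```

```text
time_s: 13.0
eef_pos: [579.0, 42.0, 240.9]
ee_rot: [0.196, 0.728, 0.634, 0.172]
force: [-0.7, -0.1, -3.7]
grip_width: 0.17
grip_force: 63.1
[[0.137, 0.856, 0.499], [0.991, -0.119, -0.068], [0.001, 0.503, -0.864]] [-0.1273  0.1826  1.7339 -0.0069  0.6977  0.0144] tilt 30.22 az y -0.1379 xz 0.0008
TCP in head [ 32.7 -10.5 158.9] [[0.001, 1.0, 0.004], [1.0, -0.001, 0.0], [0.0, 0.004, -1.0]]
[[0.855, -0.28, 0.436, 517.971], [-0.118, -0.925, -0.362, 127.689], [0.504, 0.258, -0.824, 364.153], [0.0, 0.0, 0.0, 1.0]]
```

View pics/w4.png

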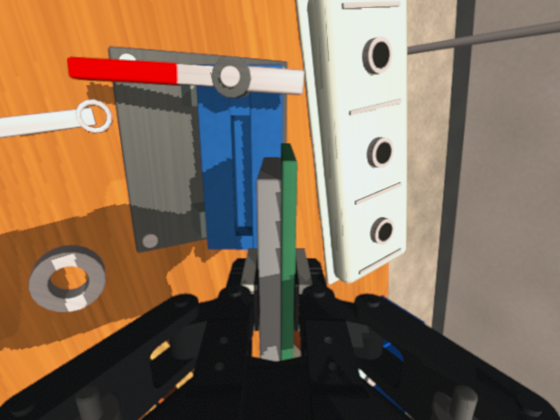

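The tool is now aligned with the head to within 0.3°. I'll overlay the expected pad in the hand and the head model, to check both in the same view.

Run:
```python
from fit import *
s,M=state(); r,K=cam("wrist"); R=HR(-.137);o=np.array([631.1,45.4,87])
z=2.6; x0=0
def pl(P): return np.array(P,float)
z=3; lo=np.array([150,40]); im=np.ascontiguousarray(r["color"][:,:,::-1])[lo[1]:lo[1]+195,lo[0]:lo[0]+260]
im=cv2.resize(im,None,fx=3,fy=3,interpolation=cv2.INTER_CUBIC)
def dr(p,c): cv2.polylines(im,[np.round((p-lo)*3+1).astype(int)],True,c,1)
def head(P): return proj(r,K,pl(P)@R.T+o)
def tool(P): return proj(r,K,pl(P)@M.T+s["eef_pos"])
for hw,y0,y1 in ((9.2,-61.5,61.5),(40,-78,106)): dr(head([(-hw,y1,0),(hw,y1,0),(hw,y0,0),(-hw,y0,0)]),(0,255,255))
for y0,y1,xe,t in ((2,8,60,-29.4),(-8,2,52,-25.4)):
    dr(tool([(xe,y0,t),(xe,y1,t),(xe,y1,34.6),(xe,y0,34.6)]),(255,0,255))
cv2.imwrite("pics/ov4.png",im)
```

```text
(no output)
```

View pics/ov4.png

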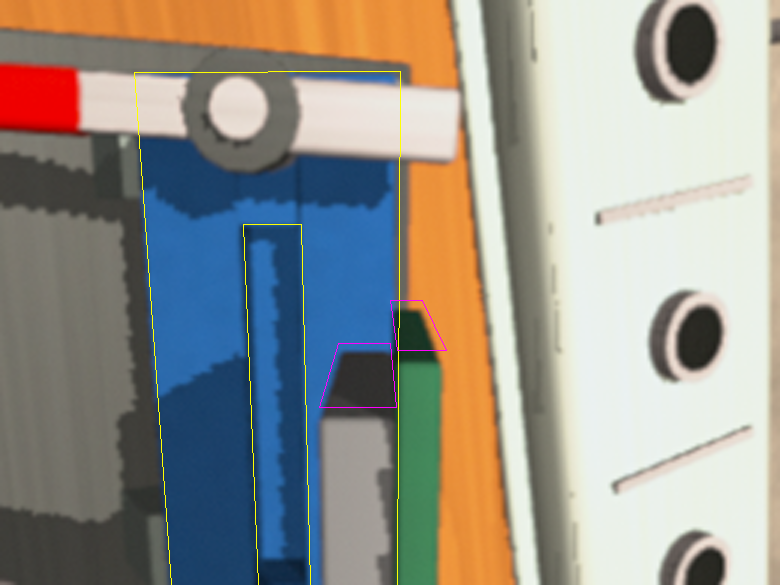

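Slot overlay matches. The pad sits about 1.5–2 mm towards −tool x from nominal. I'll move above the mouth.

```bash
python3 -m pendant '0.006 -0.0165 0 0;0.006 -0.0165 0.02 0;0 0 0.04 0;0 0 0.034 0;0 0 0.01 0;0 0 0 0;0 0 0 0'
cat > hd.py <<'E'
from fit import *
s,M=state(); R=HR(-.137);o=np.array([631.1,45.4,87]); print("TCP in head",(R.T@(s["eef_pos"]-o)).round(1),"F head",(R.T@s["force"]).round(1),"Th",(R.T@s["wrist_torque"]).round(2),"t",s["time_s"].round(2),"g",s["grip_width"].round(3))
E
python3 hd.py
python3 - <<'E'
from fit import *
s,M=state(); R=HR(-.137);o=np.array([631.1,45.4,87]); ims=[]
for c,lo in (("wrist",(150,20)),("side",(190,180))):
    r,K=cam(c); lo=np.array(lo); z=3
    im=np.ascontiguousarray(r["color"][:,:,::-1])[lo[1]:lo[1]+195,lo[0]:lo[0]+130]
    if c=="wrist": im=np.ascontiguousarray(r["color"][:,:,::-1])[lo[1]:lo[1]+195,lo[0]+40:lo[0]+170]; lo=lo+[40,0]
    im=cv2.resize(im,None,fx=3,fy=3,interpolation=cv2.INTER_CUBIC)
    def dr(p,c): cv2.polylines(im,[np.round((p-lo)*3+1).astype(int)],True,c,1)
    head=lambda P: proj(r,K,np.array(P,float)@R.T+o)
    tool=lambda P: proj(r,K,np.array(P,float)@M.T+s["eef_pos"])
    for hw,y0,y1 in ((9.2,-61.5,61.5),(40,-78,106)): dr(head([(-hw,y1,0),(hw,y1,0),(hw,y0,0),(-hw,y0,0)]),(0,255,255))
    dr(tool([(60,2,-29.4),(60,8,-29.4),(60,8,34.6),(60,2,34.6)]),(255,0,255))
    dr(tool([(60,2,34.6),(60,8,34.6),(-60,8,34.6),(-60,2,34.6)]),(255,0,255))
    dr(tool([(52,-8,-25.4),(52,2,-25.4),(52,2,34.6),(52,-8,34.6)]),(255,0,255))
    ims.append(im)
cv2.imwrite("pics/ov5.png",np.hstack(ims))
E
```

```text
time_s: 13.98
eef_pos: [603.5, 51.0, 134.8]
ee_rot: [0.196, 0.728, 0.634, 0.172]
force: [-0.2, -0.1, -3.7]
grip_width: 0.172
grip_force: 62.9Traceback (most recent call last):
  File "hd.py", line 2, in <module>
    s,M=state(); R=HR(-.137);o=np.array([631.1,45.4,87]); print("TCP in head",(R.T@(s["eef_pos"]-o)).round(1),"F head",(R.T@s["force"]).round(1),"Th",(R.T@s["wrist_torque"]).round(2),"t",s["time_s"].round(2),"g",s["grip_width"].round(3))
                                                                                                                                                                                           ^^^^^^^^^^^^^^^^^
AttributeError: 'float' object has no attribute 'round'
```

View pics/ov5.png

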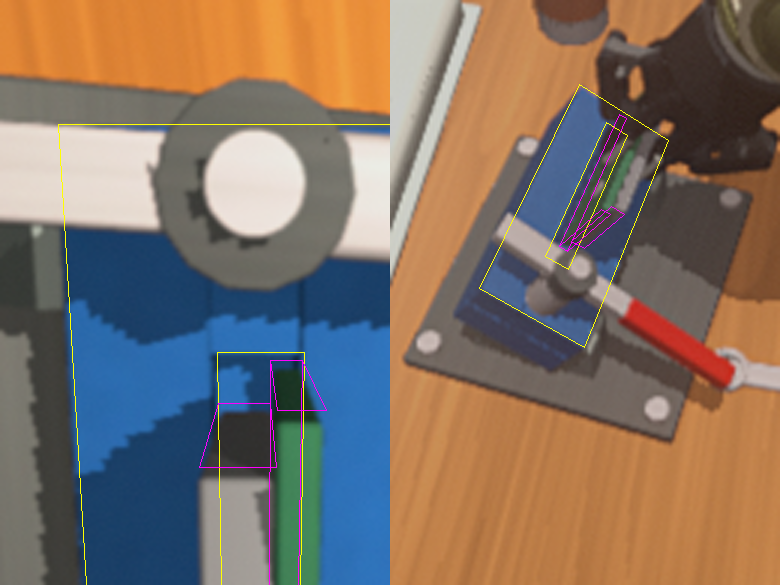

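```bash
sed -i 's/s\["time_s"\].round(2)/round(float(s["time_s"]),2)/; s/s\["grip_width"\].round(3)/round(float(s["grip_width"]),3)/' hd.py; python3 hd.py; python3 -m pendant '0 0 0.01 0;0 0 0.004 0;0 0 0 0' - 40; python3 hd.py
```

```text
TCP in head [-0.7  1.8 55.3] F head [-2.5 -0.1 -4.3] Th [ 0.    0.58 -0.02] t 14.07 g 0.175
time_s: 14.45
eef_pos: [610.0, 50.0, 120.5]
ee_rot: [0.195, 0.728, 0.634, 0.171]
force: [-0.7, 0.3, -3.6]
grip_width: 0.177
grip_force: 62.9
TCP in head [-1.9  1.7 39.8] F head [-2.5  0.2 -2.8] Th [-0.02  0.62  0.02] t 14.45 g 0.177
```

```bash
python3 -m pendant '0 0.0015 0 0;0 0 0 0;0 0 0 0'; python3 hd.py; python3 -m pendant '0 0 0.003 0;0 0 0.003 0;0 0 0 0;0 0 0 0'; python3 hd.py;  python3 hd.py
```

```text
time_s: 14.82
eef_pos: [611.4, 49.9, 122.0]
ee_rot: [0.196, 0.728, 0.634, 0.171]
force: [-0.0, 0.2, -3.4]
grip_width: 0.17
grip_force: 62.9
TCP in head [ 0.   1.7 40.4] F head [-1.8  0.2 -2.9] Th [-0.02  0.61 -0.01] t 14.82 g 0.17
time_s: 15.32
eef_pos: [614.1, 49.6, 117.1]
ee_rot: [0.196, 0.728, 0.634, 0.171]
force: [-7.9, 0.8, 4.6]
grip_width: 0.176
grip_force: 64.8
TCP in head [ 0.   1.8 34.8] F head [-4.6 -0.3  7.9] Th [-0.18  1.01 -0.04] t 15.32 g 0.176
TCP in head [ 0.   1.8 34.8] F head [-4.6 -0.3  7.9] Th [-0.18  1.01 -0.04] t 15.32 g 0.176
```

```bash
python3 -m pendant '0 -0.001 0 0;0 0 0.001 0;0 0 0 0'; python3 hd.py;  python3 -m pendant '0 -0.001 0.0 0;0 0 0.001 0;0 0 0 0'; python3 hd.py
```

```text
time_s: 15.7
eef_pos: [614.2, 49.6, 116.9]
ee_rot: [0.196, 0.728, 0.634, 0.171]
force: [-14.5, 1.3, 15.5]
grip_width: 0.174
grip_force: 66.5
TCP in head [-0.1  1.9 34.6] F head [-4.9 -0.7 20.7] Th [-0.34  1.03 -0.  ] t 15.7 g 0.174
time_s: 16.08
eef_pos: [613.7, 49.6, 114.2]
ee_rot: [0.196, 0.728, 0.634, 0.171]
force: [-0.1, 0.4, -5.2]
grip_width: 0.175
grip_force: 63.0
TCP in head [-1.8  1.8 32.5] F head [-2.8  0.3 -4.5] Th [ 0.01  0.66 -0.02] t 16.07 g 0.175
```

The pad's edge dropped into the slot. Going down in small steps now.

```bash
python3 -m pendant '0 0 0.002 0;0 0 0.002 0;0 0 0 0'; python3 hd.py;  python3 -m pendant '0 0 0.003 0;0 0 0.002 0;0 0 0 0'; python3 hd.py
```

```text
time_s: 16.45
eef_pos: [615.5, 49.3, 109.9]
ee_rot: [0.195, 0.728, 0.634, 0.171]
force: [0.1, 0.2, -4.1]
grip_width: 0.173
grip_force: 63.0
TCP in head [-2.4  1.7 27.8] F head [-2.   0.2 -3.6] Th [-0.06  0.6  -0.  ] t 16.45 g 0.173
time_s: 16.82
eef_pos: [618.1, 48.9, 105.9]
ee_rot: [0.195, 0.728, 0.634, 0.171]
force: [-0.7, 0.2, -4.4]
grip_width: 0.171
grip_force: 63.0
TCP in head [-2.1  1.7 23.1] F head [-2.8  0.1 -3.5] Th [0.04 0.58 0.  ] t 16.82 g 0.171
```

```bash
python3 -m pendant '0 0 0.003 0;0 0 0.003 0;0 0 0 0'; python3 hd.py;  python3 -m pendant '0 0 0.003 0;0 0 0.003 0;0 0 0 0'; python3 hd.py
```

```text
time_s: 17.2
eef_pos: [621.0, 48.5, 100.6]
ee_rot: [0.195, 0.728, 0.634, 0.171]
force: [-0.0, -0.2, -3.3]
grip_width: 0.173
grip_force: 63.0
TCP in head [-2.2  1.7 17. ] F head [-1.6 -0.2 -2.9] Th [-0.03  0.64 -0.03] t 17.2 g 0.173
time_s: 17.58
eef_pos: [624.0, 48.1, 95.5]
ee_rot: [0.195, 0.728, 0.634, 0.171]
force: [-0.4, -0.2, -4.2]
grip_width: 0.176
grip_force: 63.0
TCP in head [-2.2  1.7 11. ] F head [-2.4 -0.2 -3.4] Th [0.01 0.57 0.02] t 17.57 g 0.176
```

```bash
python3 -m pendant '0 0 0.003 0;0 0 0.0015 0;0 0 0 0'; python3 hd.py;  python3 -m pendant '0 0 0.001 0;0 0 0 0'; python3 hd.py
```

```text
time_s: 17.95
eef_pos: [626.1, 47.9, 92.0]
ee_rot: [0.195, 0.728, 0.634, 0.171]
force: [-3.0, 0.7, 0.7]
grip_width: 0.175
grip_force: 63.8
TCP in head [-2.   1.8  7. ] F head [-2.3  0.3  2.1] Th [-0.13  0.86 -0.03] t 17.95 g 0.175
time_s: 18.2
eef_pos: [626.3, 47.9, 92.1]
ee_rot: [0.195, 0.728, 0.634, 0.171]
force: [-15.5, 0.4, 13.9]
grip_width: 0.171
grip_force: 66.9
TCP in head [-1.9  1.8  6.9] F head [-6.4 -1.8 19.7] Th [-0.45  1.62  0.01] t 18.2 g 0.171
```

Bottomed at the expected depth (6.9 mm against 6.6). I'll release and withdraw.

```bash
python3 -m pendant '0 0 -0.001 0;0 0 0 0;0 0 0 0;0 0 0 0;0 0 0 0' 0.6; python3 hd.py; python3 -m pendant '0 0 -0.02 0;0 0 -0.04 0;0 0 -0.04 0;0 0 0 0;0 0 0 0' 0; python3 hd.py
python3 - <<'E'
from fit import *
s,M=state(); R=HR(-.137);o=np.array([631.1,45.4,87])
r,K=cam("wrist","w6"); print([(np.round(R.T@(np.array(d["at"])-o),0).tolist(),round(d["p"],2)) for q in ("new_pad_center","handle","dog_tip") for d in models.boxes_of("wrist",q)[:1]])
hsv=cv2.cvtColor(r["color"],cv2.COLOR_RGB2HSV)
m=cv2.inRange(hsv,(0,170,80),(8,255,255))|cv2.inRange(hsv,(172,170,80),(180,255,255))
n,l,st,c=cv2.connectedComponentsWithStats(m); i=1+np.argmax(st[1:,4]); print(st[i],c[i])
p=np.argwhere(l==i)[:,::-1].astype(float)
oo,d=rays(r,K,p); oo=R.T@(oo-o); d=d@R; X=oo+d*((53-oo[2])/d[:,2])[:,None]
mu=X.mean(0); u=np.linalg.svd(X-mu,full_matrices=False)[2][0]; print("grip mid",mu.round(1),"from pivot",(mu-[0,90,53]).round(1),"axis",u.round(3),"ext",X.min(0).round(0),X.max(0).round(0))
g=cv2.inRange(hsv,(60,60,40),(95,255,255)); n,l,st,c=cv2.connectedComponentsWithStats(g); i=1+np.argmax(st[1:,4]); p=np.argwhere(l==i)[:,::-1].astype(float); oo2,d=rays(r,K,p); oo2=R.T@(oo2-o); d=d@R; X=oo2+d*((36-oo2[2])/d[:,2])[:,None]; print("green top @z36",X.min(0).round(1),X.max(0).round(1))
E
```

```text
time_s: 18.82
eef_pos: [626.3, 47.8, 91.8]
ee_rot: [0.196, 0.728, 0.634, 0.171]
force: [-0.2, 0.4, -0.3]
grip_width: 0.602
grip_force: 0.0
TCP in head [-2.   1.7  6.7] F head [-0.4  0.3 -0.1] Th [ 0.02  0.23 -0.04] t 18.82 g 0.602
time_s: 19.45
eef_pos: [576.6, 54.5, 177.7]
ee_rot: [0.195, 0.728, 0.634, 0.171]
force: [0.2, 0.2, -1.1]
grip_width: -0.002
grip_force: 0.0
TCP in head [ -2.5   1.6 106.2] F head [-0.4  0.3 -1. ] Th [-0.01  0.29  0.04] t 19.45 g -0.002
[([-14.0, 68.0, 15.0], 0.73), ([-24.0, 92.0, 54.0], 0.65), ([-24.0, 97.0, 52.0], 0.57)]
[  72   64  138   35 3702] [141.3363047   80.50864398]
grip mid [-83.2  95.1  53. ] from pivot [-83.2   5.1   0. ] axis [ 0.998 -0.066  0.   ] ext [-125.   85.   53.] [-42. 105.  53.]
green top @z36 [ -1.8 -22.5  36. ] [ 4.7 62.8 36. ]
```

View pics/w6.png

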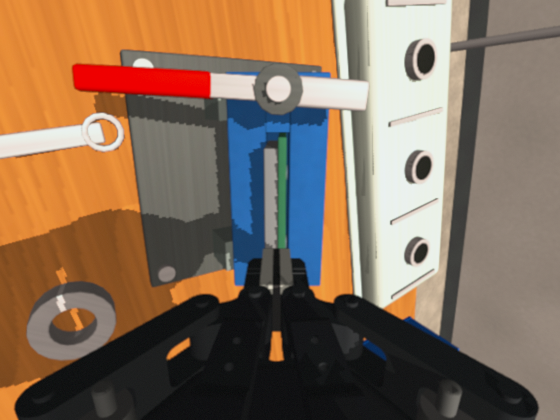

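The pad is seated and standing free: the top view of the green edge is at x≈2, y up to 62 in the head frame at 36 mm height. The red grip spans (73–210, 64–99), which puts the lever at about 0.06 rad. I'll bring the shut fingers down beside the grip on its −y side.

```bash
python3 -m pendant '0.033 -0.042 0 0;0.033 -0.042 0 0;0 0 0 0.06;0 0 0.035 0;0 0 0.035 0;0 0 0 0'; python3 hd.py; python3 -m pendant '0.004 0 0 0;0.002 0 0 0;0 0 0 0';python3 hd.py;python3 -m pendant '0.002 0 0 0;0.002 0 0 0;0 0 0 0'; python3 hd.py
```

```text
time_s: 20.4
eef_pos: [547.8, 124.9, 73.2]
ee_rot: [0.189, 0.747, 0.612, 0.175]
force: [-0.0, -0.0, 0.3]
grip_width: 0.004
grip_force: 0.0
TCP in head [-87.7  67.3  34.8] F head [ 0.2 -0.   0.3] Th [-0.01  0.27  0.02] t 20.4 g 0.004
time_s: 20.78
eef_pos: [549.6, 131.5, 76.9]
ee_rot: [0.191, 0.747, 0.612, 0.177]
force: [0.8, -0.4, -0.1]
grip_width: -0.001
grip_force: 0.0
TCP in head [-85.1  74.1  37.5] F head [ 0.6 -0.3 -0.5] Th [-0.05  0.28 -0.02] t 20.77 g -0.001
time_s: 21.15
eef_pos: [550.3, 135.0, 76.2]
ee_rot: [0.19, 0.747, 0.612, 0.177]
force: [-0.7, -2.7, 1.2]
grip_width: 0.002
grip_force: 1.4
TCP in head [-85.3  77.7  36.8] F head [ 0.3 -2.7  1.2] Th [-0.44  0.23 -0.07] t 21.15 g 0.002
```

```bash
python3 -m pendant '0.0129 -0.0017 0 0.15;0.0129 -0.0017 0 0.15;0.0129 -0.0017 0 0.15;0 0 0 0'; python3 hd.py; python3 -m pendant '0.0129 -0.0017 0 0.15;0.0129 -0.0017 0 0.15;0.0129 -0.0017 0 0.15;0 0 0 0'; python3 hd.py; python3 st.py
```

```text
time_s: 21.65
eef_pos: [558.2, 173.4, 77.5]
ee_rot: [0.146, 0.864, 0.431, 0.215]
force: [-0.3, 0.3, 0.5]
grip_width: 0.003
grip_force: 0.0
TCP in head [-82.4 116.9  36.6] F head [-0.1  0.3  0.6] Th [0.03 0.24 0.03] t 21.65 g 0.003
time_s: 22.15
eef_pos: [579.4, 203.8, 87.1]
ee_rot: [0.095, 0.938, 0.228, 0.242]
force: [-0.8, -0.1, -1.2]
grip_width: -0.0
grip_force: 0.1
TCP in head [-63.  149.8  36.5] F head [-1.3 -0.2 -0.6] Th [-0.06  0.27  0.  ] t 22.15 g -0.0
[[0.779, 0.383, 0.497], [0.474, -0.878, -0.068], [0.41, 0.288, -0.865]] [ 0.2212  0.4887  1.7639 -0.4355  0.4275  1.6706] tilt 30.08 az y -1.1598 xz 0.4101
```

```bash
python3 -m pendant '0.0129 -0.0017 0 0.15;0.0129 -0.0017 0 0.15;0.0043 -0.0007 0 0.05;0 0 0 0'; python3 hd.py; python3 -m pendant '0.0043 -0.0007 0 0.05;0.0043 -0.0007 0 0.05;0 0 0 0'; python3 hd.py; python3 st.py
```

```text
time_s: 22.65
eef_pos: [601.8, 218.2, 98.6]
ee_rot: [0.052, 0.964, 0.062, 0.253]
force: [-3.1, -1.4, -2.7]
grip_width: 0.0
grip_force: 2.0
TCP in head [-39.8 167.1  36.3] F head [-3.9 -1.8 -0.9] Th [-0.29  0.88 -0.02] t 22.65 g 0.0
time_s: 23.02
eef_pos: [609.1, 220.7, 102.5]
ee_rot: [0.039, 0.966, 0.013, 0.255]
force: [-5.5, -0.4, -2.3]
grip_width: 0.001
grip_force: 2.7
TCP in head [-31.8 170.6  36.3] F head [-5.8 -1.1  0.7] Th [-0.2   1.1   0.01] t 23.02 g 0.001
[[0.869, 0.005, 0.494], [0.045, -0.997, -0.069], [0.492, 0.082, -0.866]] [ 0.2405  0.5255  1.6474 -0.3877  0.5093  2.0802] tilt 29.95 az y -1.5655 xz 0.4925
```

Lever is at about 1.41 rad with 5–6 N. I'll feel for the stop in small steps.

```bash
python3 -m pendant '0.0026 -0.0005 0 0.03;0.0026 -0.0005 0 0.03;0 0 0 0'; python3 hd.py; python3 -m pendant '0.0026 -0.0005 0 0.03;0.0026 -0.0005 0 0.03;0 0 0 0'; python3 hd.py; python3 -m pendant '0.0017 -0.0003 0 0.02;0 0 0 0'; python3 hd.py
```

```text
time_s: 23.4
eef_pos: [613.7, 221.8, 105.1]
ee_rot: [0.031, 0.966, -0.016, 0.256]
force: [-4.9, -1.0, -3.0]
grip_width: 0.002
grip_force: 3.0
TCP in head [-26.8 172.4  36.3] F head [-5.6 -1.7 -0.3] Th [-0.19  1.2  -0.01] t 23.4 g 0.002
time_s: 23.78
eef_pos: [618.4, 222.7, 107.7]
ee_rot: [0.023, 0.965, -0.046, 0.257]
force: [-5.9, -1.2, -4.1]
grip_width: -0.003
grip_force: 3.0
TCP in head [-21.5 173.9  36.4] F head [-6.9 -2.  -0.7] Th [-0.28  1.27 -0.07] t 23.77 g -0.003
time_s: 24.02
eef_pos: [619.9, 222.8, 108.5]
ee_rot: [0.021, 0.964, -0.055, 0.258]
force: [-5.0, -1.6, -4.1]
grip_width: -0.003
grip_force: 3.1
TCP in head [-19.9 174.2  36.3] F head [-6.2 -2.3 -1.2] Th [-0.27  1.25 -0.08] t 24.02 g -0.003
```

```bash
python3 -m pendant '0.001 0 0 0;0.0005 0 0 0;0 0 0 0'; python3 hd.py; python3 -m pendant '0.0008 0 0 0;0 0 0 0'; python3 hd.py
```

```text
time_s: 24.4
eef_pos: [620.0, 222.8, 108.5]
ee_rot: [0.021, 0.965, -0.055, 0.256]
force: [-10.9, -1.0, -3.2]
grip_width: -0.003
grip_force: 5.7
TCP in head [-19.8 174.2  36.3] F head [-10.8  -2.5   2.6] Th [-0.25  2.06 -0.07] t 24.4 g -0.003
time_s: 24.65
eef_pos: [620.0, 222.8, 108.5]
ee_rot: [0.021, 0.965, -0.055, 0.256]
force: [-15.4, 0.1, -2.1]
grip_width: -0.003
grip_force: 7.1
TCP in head [-19.7 174.2  36.2] F head [-14.3  -2.    5.8] Th [-0.31  2.5  -0.09] t 24.65 g -0.003
```

The force rises to 14 N with no further motion, so that's the stop. I'll back off and check.

```bash
python3 -m pendant '-0.004 0 0 0;-0.02 0 0 0;0 0 -0.03 0;0 0 -0.04 0;-0.03 0 -0.04 0;-0.03 0 -0.01 0;0 0 0 0;0 0 0 0'; python3 hd.py
python3 - <<'E'
from fit import *
R=HR(-.137);o=np.array([631.1,45.4,87])
for c in ("wrist","side","top"):
    r,K=cam(c,"f_"+c)
    hsv=cv2.cvtColor(r["color"],cv2.COLOR_RGB2HSV)
    m=cv2.inRange(hsv,(0,170,80),(8,255,255))|cv2.inRange(hsv,(172,170,80),(180,255,255))
    n,l,st,cc=cv2.connectedComponentsWithStats(m)
    for i in np.argsort(-st[1:,4])[:4]+1:
        p=np.argwhere(l==i)[:,::-1].astype(float)
        oo,d=rays(r,K,p); oo=R.T@(oo-o); d=d@R; X=oo+d*((53-oo[2])/d[:,2])[:,None]
        mu=X.mean(0)-[0,90,53]
        if np.hypot(*mu[:2])<130: print(c,st[i,4],"mid from pivot",mu.round(1),"angle",np.arctan2(mu[1],-mu[0]).round(3))
    print(c,[(q,np.round(d["at"],0).tolist(),round(d["p"],2)) for q in ("new_pad_center","worn_pad_center") for d in models.boxes_of(c,q)[:1]])
E
```

```text
time_s: 25.65
eef_pos: [492.1, 239.5, 173.4]
ee_rot: [0.02, 0.964, -0.056, 0.26]
force: [-0.3, -0.3, -0.4]
grip_width: 0.0
grip_force: 0.0
TCP in head [-99.  173.3 156.9] F head [-0.5 -0.3 -0.2] Th [0.03 0.23 0.02] t 25.65 g 0.0
wrist 2376 mid from pivot [-1.1 82.6  0. ] angle 1.558
wrist [('new_pad_center', [609.0, 40.0, 113.0], 0.73), ('worn_pad_center', [611.0, 35.0, 111.0], 0.61)]
side 454 mid from pivot [ 0.5 87.5  0. ] angle 1.576
side [('new_pad_center', [621.0, 41.0, 111.0], 0.7), ('worn_pad_center', [493.0, -189.0, 58.0], 0.64)]
top [('new_pad_center', [623.0, 41.0, 112.0], 0.97), ('worn_pad_center', [493.0, -198.0, 69.0], 0.8)]
```

View pics/f_side.png

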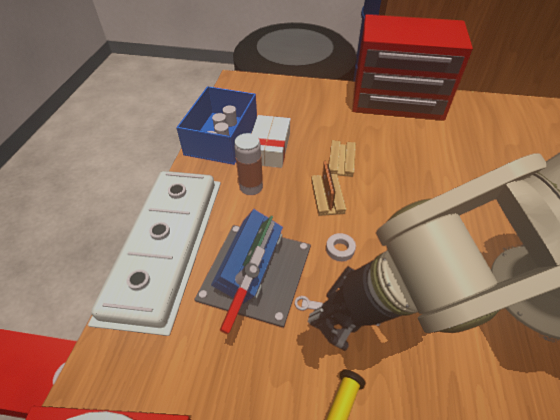

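The side view shows the pad in the slot (260,240) and the arm over its left end. The red grip runs along the slot's line (235,310), at 1.56–1.58 rad. Worn pad and bystanders are in place, and the gripper is clear.

```bash
python3 -c "
from rig import ctrl; print(ctrl.finish_job())"
```

```text
the job is handed in; nothing more can be done
None
```

The new pad is fully down in the slot and released, the cam lever was pushed to its end stop (about 14 N, 1.56–1.58 rad in the pictures) with its arm over the pad, and I handed the job in at about 26 s without yet seeing a verdict; one caution is that reaching past the arm's limit to tilt the tool put joint 3 at 0.186 rad, just under its stated 0.19 minimum.

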